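# Close the wrong tray and draw out the chuck-key tray

## Task

The wrong small-parts tray was left partly open: first push the blue-lipped tray fully home, then hook a fingertip behind the lip of the red-lipped tray and draw it all the way out to its stop, so that the chuck key in it can be reached. Use only the fingertips or the outside of the fingers: do not pinch the lips and do not pick anything up. The chuck key and the wooden offcut stay in their trays, and the paint jar and the sanding block beside the trays stay where they are.

Things in the scene. Friction and masses are not known exactly. Their poses are not given: they have to be found in the camera images.
- red_lip (a point): middle of the top edge of the red lip, the upright plate at the front end of a grey tray; moves with it. Lip 10 mm thick (5 mm each side of this point along x), 106 mm wide along y, 43 mm tall, top 62 mm above the bench. x is level, from the lip into the case along the slide (the tray opens toward -x); y left along the lip; z up.
- blue_lip (a point): middle of the top edge of the blue lip, the upright plate at the front end of a grey tray; moves with it. Lip 10 mm thick (5 mm each side of this point along x), 106 mm wide along y, 43 mm tall, top 62 mm above the bench. x is level, from the lip into the case along the slide (the tray opens toward -x); y left along the lip; z up.
- red_tray (a joint): how far the red-lipped tray is drawn out of its case, m: 0 fully home against its stop, 0.10 fully out against its stop; captive on its rail, stays where it is left, needs about 2 to 3 N to slide; runs along the x axis of its lip point, outward is -x.
- blue_tray (a joint): how far the blue-lipped tray is drawn out of its case, m: 0 fully home against its stop, 0.10 fully out against its stop; captive on its rail, stays where it is left, needs about 2 to 3 N to slide; runs along the x axis of its lip point, outward is -x.
- red_well (a point): middle of the floor of the finger well behind the red lip; moves with the tray, axes as the red lip point. The well is empty, open on top, 100 mm wide (y), 46 mm long (x, 23 mm each way) from the lip's back face to a 12 mm tall rib; floor 40 mm below the lip's top. Behind the rib: the contents' compartment, 133 mm long. Tray closed, the well is ahead of the case (fixed, grey, clear cover, 124 mm wide, 150 deep, as high as the lip).
- blue_well (a point): middle of the floor of the finger well behind the blue lip; moves with the tray, axes as the blue lip point. The well is empty, open on top, 100 mm wide (y), 46 mm long (x, 23 mm each way) from the lip's back face to a 12 mm tall rib; floor 40 mm below the lip's top. Behind the rib: the contents' compartment, 133 mm long. Tray closed, the well is ahead of the case (fixed, grey, clear cover, 124 mm wide, 150 deep, as high as the lip).
- key_center (a point): middle of the steel drill chuck key, 96 mm long with an 84 mm cross bar, 13 mm thick, loose in the red-lipped tray under the clear cover
- offcut_center (a point): middle of a dark wooden offcut, 22 x 45 x 14 mm, loose in the blue-lipped tray
- jar_center (a point): middle of a blue and white paint jar with a red lid, 73 mm wide, 133 mm tall, loose on the bench to the right of the two cases
- block_center (a point): middle of a sanding block, 66 x 116 x 34 mm, cork-brown above red, loose on the bench to the left of the two cases

How it is judged:
On the way, in this order (a step that is already met when the one before it is completed fails the run):
1. the blue-lipped tray is pushed home (within 6 mm) while the red one is still in (value of joint blue_tray below 0.006 m and value of joint red_tray below 0.03 m), for 0.2 s.
2. the red-lipped tray is on its way out with a finger bearing on the back of its lip (value of joint red_tray above 0.035 m and contact force between any of the fingers, the arm and red_tray_c1 above 0.3 N).
3. the red-lipped tray is out to its stop (within 7 mm) (value of joint red_tray above 0.093 m), for 0.2 s.
At the end, for the whole second after the job is handed in: The red-lipped tray is out to within 7 mm of its stop and at rest, the blue-lipped tray is home within 6 mm, the chuck key and the offcut lie in the compartments of their trays, and the jar and sanding block are within 20 mm of where they stood (value of joint red_tray above 0.093 m and value of joint blue_tray below 0.006 m and velocity of joint red_tray between -0.01 and 0.01 m/s and x of key_center in the frame of red_lip between 0.054 and 0.188 m and y of key_center in the frame of red_lip between -0.05 and 0.05 m and z of key_center in the frame of red_lip below -0.01 m and x of offcut_center in the frame of blue_lip between 0.054 and 0.188 m and y of offcut_center in the frame of blue_lip between -0.05 and 0.05 m and z of offcut_center in the frame of blue_lip below -0.01 m and distance of each of jar_center, block_center from where it was at the start of the episode below 0.02 m); the robot touches nothing.
It fails at once if the red lip is pinched between the fingers (pressed hard on its front and back at once) (contact force between the fingers and red_tray_c0 above 2 N and contact force between the fingers and red_tray_c1 above 2 N).
It fails at once if the blue lip is pinched between the fingers (pressed hard on its front and back at once) (contact force between the fingers and blue_tray_c0 above 2 N and contact force between the fingers and blue_tray_c1 above 2 N).
It fails at once if the chuck key leaves its tray's compartment or is lifted (not (x of key_center in the frame of red_lip between 0.054 and 0.188 m and y of key_center in the frame of red_lip between -0.05 and 0.05 m and z of key_center in the frame of red_lip below -0.01 m)).
It fails at once if the offcut leaves its tray's compartment or is lifted (not (x of offcut_center in the frame of blue_lip between 0.054 and 0.188 m and y of offcut_center in the frame of blue_lip between -0.05 and 0.05 m and z of offcut_center in the frame of blue_lip below -0.01 m)).
It fails at once if the paint jar or the sanding block is moved by more than 20 mm (distance of any of jar_center, block_center from where it was at the start of the episode above 0.02 m).
It also fails if it takes over 48 s, if anything falls off the work surface, if the arm or the gripper's body presses on something with over 40 N, if the wrist force passes 120 N, or if a joint passes its speed limit or range.

## Robot

A 6-joint arm with a two-finger parallel gripper is mounted at the origin on a cart in front of the work surface, level with it; the furniture and walls round the work are solid. World frame = base frame: x ahead of the robot, y to its left, z up, the work surface at z = 0. Lengths are in m, angles in rad, forces in N, time in s.
With the tool pointing down it reaches from about 0.35 to 0.725 m from the base axis. Payload 4.3 kg.
Tool frame: the origin (TCP) lies between the finger pads; the fingertips stand 8 mm ahead of it and the grasp point (between the pads) lies 11 mm behind it (robot.tips_ahead is the distance from the TCP to the fingertips, in m); z points along the fingers, y is the line along which they close (so a half turn about z gives the same grasp; the last joint's range is limited). The gripper opens to 85 mm and grips with 20 to 120 N. Pads are 22 mm wide; open, the fingers measure 114 mm over their backs; the gripper's body (76 mm by 85 mm) begins 54 mm behind the grasp point. The pads swing forward as they close: fully open they stand 13 mm farther back than shut.
Start: joints at [-1.225, 0.377, 0.081, 1.274, 0, 1.46], TCP at [0.253, -0.516, 0.239] pointing down, gripper open.
Joint ranges: [-2.72, 2.72], [-0.84, 1.66], [-1.02, 1.22], [-1.77, 2.12], [-1.37, 1.28], [-3.14, 3.14]. Speed limits (rad/s): [2.57, 2.57, 3.14, 3.14, 3.14, 3.14].

## Interface

Orientations are given as a 3x3 rotation matrix whose columns are the frame's x, y, z axes.
In Python, from cell import get_state, optics, robot gives the robot as it stands.
- The arm moves only by the tool servo_tool, never from a script. Its argument "targets" is text: rows parted by semicolons, each of 4 numbers parted by spaces: the shift along the tool's x, y, z in cm, then the turn about the tool's z in degrees. In form: x y z turn; .... A call has 1 to 8 rows; each row shifts and turns the commanded pose from where the row before left it, along the tool's axes as they then stand; what a row does not reach is not made up. A row lasts 1/8 s, in which the tool goes at most 62.5 mm and 10.7 degrees, less where a joint would pass 70% of its speed; a pose out of reach is approached as far as the arm can. A call with a gripper value outside its range is refused whole. "hand" is the opening, from 0 (shut) to 1 (fully open), set as the call begins (left out, the last holds). The fingers move at their own pace and stop on an object; "newtons" is the grip in N (left out, the last holds). Time passes only in rows, so rows that do not move let the fingers close. It gives the time, the measured TCP pose, the force, the opening and the grip force at its end, in the units of the state.
- get_state(): the state, without advancing time (a new reading comes with each control period).
- optics.camera(name): name is "scene" or "top" or "wrist"; returns the picture (480x640x3 uint8, red, green, blue); there is no depth.
- optics.get_calibration(name): a dict with "intrinsics" (3x3 intrinsics, pixels), "extrinsics" (4x4, takes a point from camera to world coordinates). Camera axes: x right, y down, z forward; pixel columns grow to the right and rows downward; lengths in m; the calibration is good to about 2 mm. A picture is of the moment at which its call begins: read the wrist's pose just before it. get_calibration takes no time and is no camera call; for the wrist camera it gives the pose at the moment of the call.
- robot.close_job(): hands the job in; it is judged then, once.
The state is a dict: "time_s": time; "joint_positions": joint angles; "dq": joint speeds; "tau": joint torques, N m; "position": TCP position; "eef_rot": TCP orientation; "ft_force": force on the tool from outside, world axes, zero at the start; "moment": the same for the moment, N m; "finger_gap": opening from 0.0 (shut) to 1.0 (fully open); "finger_force": force on a finger pad.
Only numpy, scipy, OpenCV 4.12 (cv2) and the standard library are available. Lean on these libraries where they do the work, as an engineer would, in place of code of your own. Each camera call takes 0.05 s, during which the arm holds its last target. There are 200 camera calls.

## Working session

There is one attempt and no reset: what is moved stays moved. The work goes in short steps, Python scripts to look and compute and a tool call to move; the robot and the scene stay as the last step left them, time stands still between calls to the robot, and variables do not carry over. Pictures are saved under pics/ and viewed, at most 10 in all, crops included, and the job is handed in when it is done.

Besides the shell and the picture viewer there is one more tool, called after "Emit:" in YAML: its name, and indented under it one key for each argument. servo_tool: Moves the arm, as the interface text tells. Its arguments: {"type":"object","properties":{"targets":{"type":"string"},"hand":{"type":"number"},"newtons":{"type":"number"}},"required":["targets"]}

```bash
mkdir -p pics; python3 - <<'E'
from cell import get_state, optics, robot
import cv2,numpy as np
s=get_state();print(s['time_s'],s['position'],np.round(s['eef_rot'],3).tolist(),s['finger_gap'])
for n in('top','scene'):
    cv2.imwrite(f'pics/{n}0.png',optics.camera(n)[:,:,::-1]);c=optics.get_calibration(n);print(np.round(c['intrinsics'],1).tolist(),np.round(c['extrinsics'],4).tolist())
E
```

```text
0.0 [ 0.25286041 -0.515688    0.23835403] [[0.898, 0.44, -0.001], [0.44, -0.898, 0.002], [0.0, -0.002, -1.0]] 0.9981106425797259
[[462.5, 0.0, 318.8], [0.0, 462.5, 236.9], [0.0, 0.0, 1.0]] [[-0.0297, -0.9915, 0.1264, 0.4879], [-0.9995, 0.03, 0.0006, 0.3203], [-0.0043, -0.1264, -0.992, 0.93], [0.0, 0.0, 0.0, 1.0]]
[[486.2, 0.0, 324.3], [0.0, 486.2, 237.1], [0.0, 0.0, 1.0]] [[0.4624, -0.6162, 0.6375, 0.0544], [-0.8865, -0.3085, 0.3448, 0.0104], [-0.0158, -0.7247, -0.6889, 0.6553], [0.0, 0.0, 0.0, 1.0]]
```

View pics/top0.png

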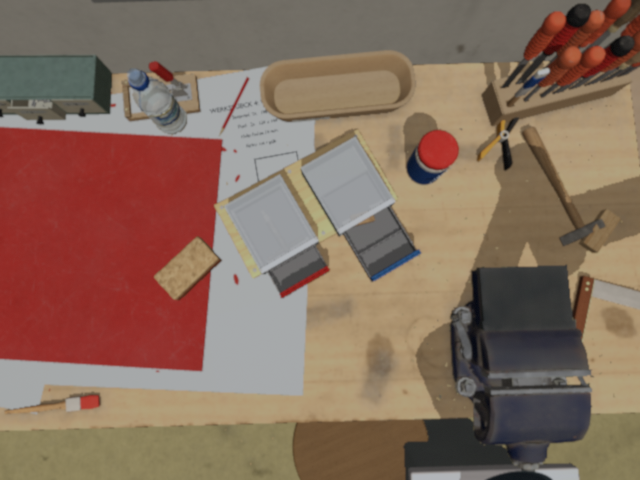

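View pics/scene0.png

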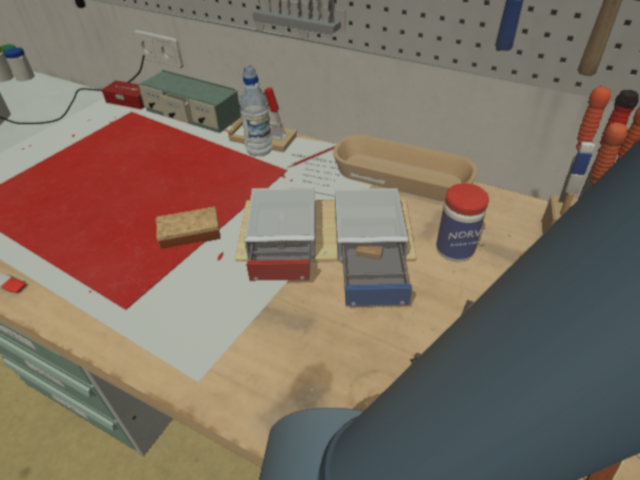

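The top view has the red lip at about (282,294)-(327,269) and the blue lip at about (373,277)-(419,252). The blue tray is partly open, the jar is at (433,155) and the block at (187,268). I'll enlarge both views to get the lip edges.

```bash
python3 - <<'E'
import cv2,numpy as np
a=cv2.imread('pics/top0.png')[215:305,255:435];b=cv2.imread('pics/scene0.png')[230:310,240:420]
f=lambda i:cv2.resize(i,None,fx=4,fy=4,interpolation=cv2.INTER_CUBIC)[:300]
a=cv2.resize(a,None,fx=4.4,fy=4.4,interpolation=cv2.INTER_CUBIC)[:,:]
a=cv2.resize(cv2.imread('pics/top0.png')[235:305,260:430],(680,280),interpolation=cv2.INTER_CUBIC)
b=cv2.resize(cv2.imread('pics/scene0.png')[240:310,245:415],(680,280),interpolation=cv2.INTER_CUBIC)
cv2.imwrite('pics/crop.png',np.vstack([a,b]))
E
```

```text
(no output)
```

View pics/crop.png

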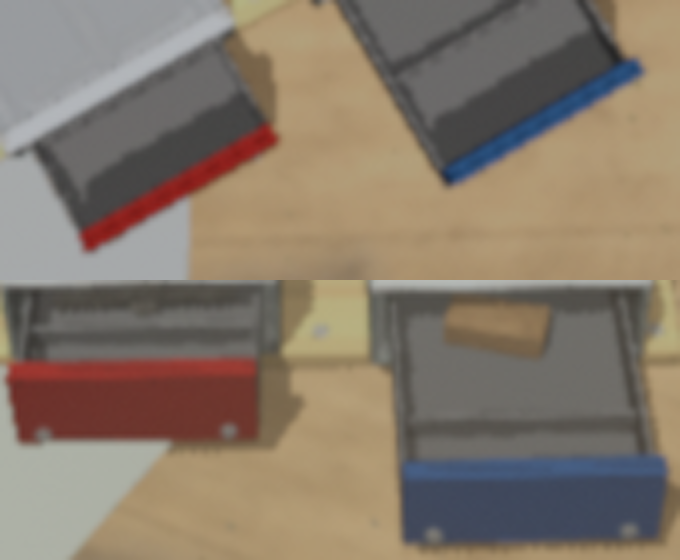

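Red lip top ends in the crops: top view (85,241) and (275,131), scene view (10,371) and (257,367). Blue lip top ends: top view (449,176) and (637,68), scene view (403,470) and (665,465). I'll triangulate these.

```bash
cat > h.py <<'E'
from cell import get_state, optics, robot
import cv2,numpy as np
def P(n):
    c=optics.get_calibration(n);return c['intrinsics']@np.linalg.inv(c['extrinsics'])[:3]
def tri(n1,p1,n2,p2):
    X=cv2.triangulatePoints(P(n1),P(n2),np.array(p1,float).T,np.array(p2,float).T);return (X[:3]/X[3]).T
E
python3 - <<'E'
from h import *
t=np.array([[85,241],[275,131],[449,176],[637,68]])/4+[260-.375,235-.375]
s=np.array([[10,91],[257,87],[403,190],[665,185]])/4+[245-.375,240-.375]
X=tri('top',t,'scene',s);print(X.round(4))
R=get_state()['eef_rot'];p=get_state()['position']
for a,b in((0,1),(2,3)):
    d=X[a]-X[b];m=(X[a]+X[b])/2;print('mid',m.round(4),'w',np.linalg.norm(d),'yaw of y axis deg',np.degrees(np.arctan2(d[1],d[0]))-90)
print(np.degrees(np.arctan2(R[1,0],R[0,0])))
E
```

```text
[[0.4915 0.3953 0.0609]
 [0.5407 0.3044 0.0599]
 [0.517  0.224  0.0605]
 [0.5655 0.1323 0.0609]]
mid [0.5161 0.3498 0.0604] w 0.1034331566795151 yaw of y axis deg 28.40476006015595
mid [0.5413 0.1782 0.0607] w 0.10374889279471258 yaw of y axis deg 27.918695276000392
26.115335157104447
```

Emit:
servo_tool:
  targets: "3.3 -3.1 0 0;3.3 -3.1 0 0;3.3 -3.1 0 0;3.3 -3.1 0 0;3.3 -3.1 0 0;3.3 -3.1 0 0;3.3 -3.1 0 0;3.3 -3.1 0 0"
  hand: 0
  newtons: 20

```text
time_s: 1.1
position: [0.381, -0.1759, 0.239]
eef_rot: [[0.898, 0.44, -0.0], [0.44, -0.898, 0.0], [-0.0, -0.0, -1.0]]
ft_force: [0.0, -0.6, -0.4]
finger_gap: -0.001
finger_force: 0.0
```

Emit:
servo_tool:
  targets: "3.3 -3.1 0 0;3.3 -3.1 0 0;3.3 -3.1 0 0;3.3 -3.1 0 0;3.3 -3.1 0 0;3.3 -3.1 0 0;3.3 -3.1 0 0;0 0 0 -2"

```text
time_s: 2.1
position: [0.4932, 0.1214, 0.2386]
eef_rot: [[0.879, 0.476, -0.001], [0.476, -0.879, 0.0], [-0.0, -0.001, -1.0]]
ft_force: [-1.7, -0.1, -0.4]
finger_gap: 0.002
finger_force: 0.0
```

```bash
cat >> h.py <<'E'
def rel(m):
    "lip point in tool axes: cm from TCP"
    s=get_state();R=s['eef_rot'];print('t',s['time_s'],'gap',s['finger_gap'],'pos',s['position'].round(4),'yaw',np.degrees(np.arctan2(R[1,0],R[0,0])).round(2),'F',np.round(s['ft_force'],1))
    print('lip in tool, cm',(R.T@(np.array(m)-s['position'])*100).round(2))
B=[.5413,.1782,.0607];RD=[.5161,.3498,.0604]
E
python3 -c "
from h import *
print(robot.tips_ahead);rel(B)
w=optics.camera('wrist');cv2.imwrite('pics/w1.png',w[:,:,::-1])
"
```

```text
0.008
t 2.1 gap 0.002113596433530311 pos [0.4932 0.1214 0.2386] yaw 28.43 F [-1.7 -0.1 -0.4]
lip in tool, cm [ 6.94 -2.7  17.79]
```

View pics/w1.png

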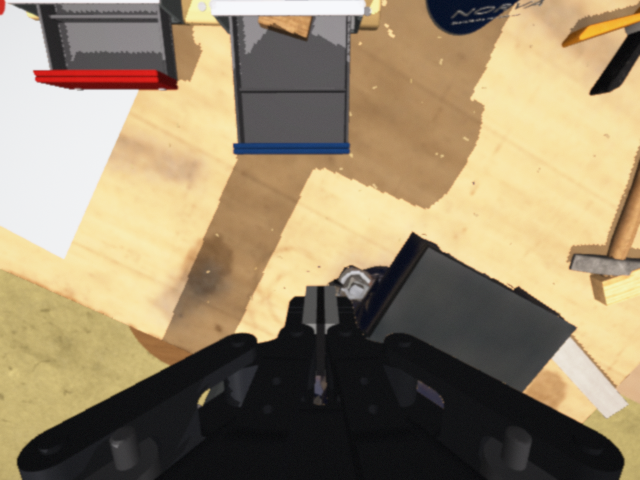

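The wrist view shows the blue lip square to the tool, ends at (234,148) and (350,148). The red lip is at (36,75) and (177,83), slightly skewed. I'll check both against the calibration.

```bash
python3 - <<'E'
from h import *
c=optics.get_calibration('wrist');print(np.round(c['intrinsics'],1).tolist(),np.round(c['extrinsics'],3).tolist())
for z in (.0607,):
  for u,v in [(234,147),(350,147),(36,73),(177,82)]:
    d=c['extrinsics'][:3,:3]@np.linalg.inv(c['intrinsics'])@[u,v,1];o=c['extrinsics'][:3,3];print((o+d*(z-o[2])/d[2]).round(4))
E
```

```text
[[332.5, 0.0, 320.2], [0.0, 332.5, 242.4], [0.0, 0.0, 1.0]] [[0.476, -0.843, -0.251, 0.556], [-0.88, -0.456, -0.136, 0.153], [0.001, 0.285, -0.958, 0.374], [0.0, 0.0, 0.0, 1.0]]
[0.5167 0.2199 0.0607]
[0.5667 0.1274 0.0607]
[0.4919 0.3934 0.0607]
[0.5425 0.285  0.0607]
```

Emit:
servo_tool:
  targets: "1.7 -1.3 0 0;1.6 -1.3 0 0;0 0 5 0;0 0 5 0;0 0 5 0;0 0 4.5 0;0 0 0 0"

```text
time_s: 3.02
position: [0.5064, 0.1572, 0.0411]
eef_rot: [[0.882, 0.471, -0.008], [0.471, -0.882, -0.001], [-0.008, -0.002, -1.0]]
ft_force: [-0.2, 0.6, -0.0]
finger_gap: 0.001
finger_force: 0.0
```

```bash
python3 -c "
from h import *
rel(B)"
```

```text
t 3.025 gap 0.0005169519853556476 pos [0.5064 0.1572 0.0411] yaw 28.1 F [-0.2  0.6 -0. ]
lip in tool, cm [ 4.06 -0.21 -1.99]
```

Emit:
servo_tool:
  targets: "1 0 0 0;1 0 0 0;1 0 0 0;1 0 0 0;1 0 0 0;1 0 0 0;1 0 0 0;0 0 0 0"

```text
time_s: 4.03
position: [0.5729, 0.1911, 0.0442]
eef_rot: [[0.882, 0.471, 0.002], [0.471, -0.882, 0.0], [0.002, 0.0, -1.0]]
ft_force: [0.8, -0.3, -0.1]
finger_gap: 0.003
finger_force: 0.0
```

Emit:
servo_tool:
  targets: "0.5 0 0 0;0.5 0 0 0;0 0 0 0"

```text
time_s: 4.4
position: [0.5761, 0.1931, 0.0437]
eef_rot: [[0.882, 0.471, -0.008], [0.471, -0.882, -0.005], [-0.009, 0.0, -1.0]]
ft_force: [-11.2, -5.4, 8.1]
finger_gap: -0.001
finger_force: 6.2
```

```bash
python3 -c "
from h import *
rel(B);im=optics.camera('wrist');cv2.imwrite('pics/w2.png',im[:,:,::-1])"
```

```text
t 4.4 gap -0.0006308043057695404 pos [0.5761 0.1931 0.0437] yaw 28.08 F [-11.2  -5.4   8.1]
lip in tool, cm [-3.79 -0.32 -1.67]
```

View pics/w2.png

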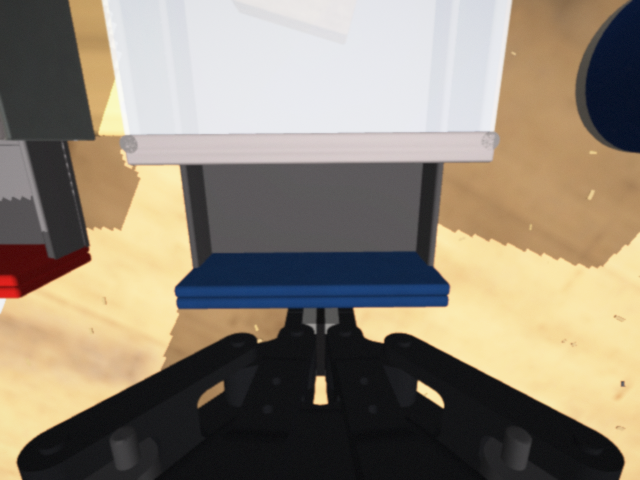

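The blue lip, at (178-448, 255-305), is now about level with the red one. The rib is under the cover, and the force has risen to 12 N, so the tray looks home. I'll press a little more to confirm.

Emit:
servo_tool:
  targets: "0.4 0 0 0;0 0 0 0;0 0 0 0"

```text
time_s: 4.82
position: [0.5761, 0.1931, 0.0435]
eef_rot: [[0.882, 0.47, -0.014], [0.47, -0.883, -0.008], [-0.016, 0.001, -1.0]]
ft_force: [-19.2, -11.0, 16.7]
finger_gap: 0.002
finger_force: 11.0
```

The tray is against its stop: force rose with no motion. Next I back off, lift and go to the red well.

Emit:
servo_tool:
  targets: "-1 0 0 0;-2 0 0 0;0 0 -5 0;0 0 -5 0;0 0 0 0"

```text
time_s: 5.45
position: [0.5618, 0.184, 0.1495]
eef_rot: [[0.882, 0.471, 0.011], [0.471, -0.882, 0.003], [0.011, 0.003, -1.0]]
ft_force: [1.0, 0.3, 0.1]
finger_gap: -0.003
finger_force: 0.0
```

```bash
python3 -c "
from h import *
rel(RD)
cv2.imwrite('pics/t2.png',cv2.resize(optics.camera('top')[225:305,250:430,::-1],(720,320),interpolation=cv2.INTER_CUBIC))"
```

```text
t 5.45 gap -0.00266600456559599 pos [0.5618 0.184  0.1495] yaw 28.11 F [1.  0.3 0.1]
lip in tool, cm [  3.69 -16.8    8.9 ]
```

View pics/t2.png

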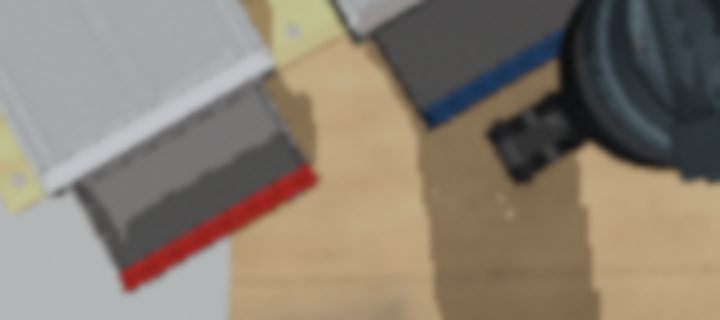

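The blue tray is home and the red lip hasn't moved. I'll go over the red well and descend.

Emit:
servo_tool:
  targets: "1.6 -4.2 0 0;1.6 -4.2 0 0;1.6 -4.2 0 0;1.6 -4.2 0 0;0 0 0 0;0 0 0 0"

```text
time_s: 6.25
position: [0.535, 0.3593, 0.1428]
eef_rot: [[0.881, 0.474, -0.002], [0.474, -0.881, -0.0], [-0.002, -0.001, -1.0]]
ft_force: [-0.3, 0.6, -0.2]
finger_gap: -0.004
finger_force: 0.0
```

```bash
python3 -c "
from h import *
rel(RD);im=optics.camera('wrist');cv2.imwrite('pics/w3.png',im[:,:,::-1])"
```

```text
t 6.25 gap -0.003543680241477059 pos [0.535  0.3593 0.1428] yaw 28.28 F [-0.3  0.6 -0.2]
lip in tool, cm [-2.09 -0.05  8.25]
```

View pics/w3.png

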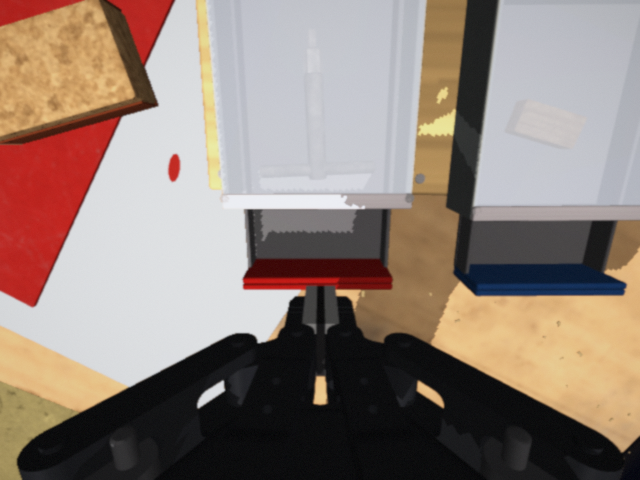

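Key, block and both trays are in place. The red lip top is at about (244-392, 282). I'll project the expected lip point and well target to check.

```bash
python3 -c "
from h import *
M=P('wrist');x=np.array([.881,.473,0])
for k in (-.005,0,.005,.028,.051):
  for z in (.0615,.022):
    q=np.append(np.array(RD)*[1,1,0]+x*k+[0,0,z],1);p=M@q;print(k,z,(p[:2]/p[2]).round(1))
s=get_state();q=np.append(s['position']+s['eef_rot'][:,2]*.008,1);p=M@q;print('tip',p[:2]/p[2])
"
```

```text
-0.005 0.0615 [316.5 287.2]
-0.005 0.022 [317.  267.3]
0 0.0615 [316.4 280.7]
0 0.022 [317.  261.6]
0.005 0.0615 [316.4 274.1]
0.005 0.022 [316.9 255.8]
0.028 0.0615 [316.3 242.7]
0.028 0.022 [316.9 228.5]
0.051 0.0615 [316.2 209.4]
0.051 0.022 [316.8 199.7]
tip [316.92559004 301.04867023]
```

Emit:
servo_tool:
  targets: "0.6 0 0 0;0 0 0 0;0 0 3.5 0;0 0 3.5 0;0 0 3 0;0 0 0 0"

```text
time_s: 7.05
position: [0.5386, 0.3611, 0.0416]
eef_rot: [[0.881, 0.473, -0.006], [0.473, -0.881, -0.002], [-0.006, -0.001, -1.0]]
ft_force: [-0.7, -1.5, 0.4]
finger_gap: 0.002
finger_force: 0.0
```

```bash
python3 -c "
from h import *
rel(RD)"
```

```text
t 7.05 gap 0.002065937435324092 pos [0.5386 0.3611 0.0416] yaw 28.25 F [-0.7 -1.5  0.4]
lip in tool, cm [-2.53 -0.07 -1.86]
```

Emit:
servo_tool:
  targets: "-0.8 0 0 0;-0.8 0 0 0;-0.8 0 0 0;-0.8 0 0 0;-0.8 0 0 0;-0.8 0 0 0;-0.8 0 0 0;-0.8 0 0 0"

```text
time_s: 8.05
position: [0.4838, 0.3322, 0.0442]
eef_rot: [[0.881, 0.474, -0.001], [0.474, -0.881, 0.001], [-0.0, -0.001, -1.0]]
ft_force: [2.8, 0.4, 1.4]
finger_gap: -0.002
finger_force: 1.2
```

Emit:
servo_tool:
  targets: "-0.8 0 0 0;-0.8 0 0 0;-0.8 0 0 0;-0.8 0 0 0;-0.8 0 0 0;-0.5 0 0 0;0 0 0 0"

```text
time_s: 8.93
position: [0.4444, 0.311, 0.0442]
eef_rot: [[0.881, 0.474, -0.001], [0.474, -0.881, 0.001], [-0.0, -0.001, -1.0]]
ft_force: [2.8, 1.5, 1.4]
finger_gap: -0.006
finger_force: 0.9
```

```bash
python3 -c "
from h import *
rel(RD)"
```

```text
t 8.925 gap -0.005872021442684058 pos [0.4444 0.311  0.0442] yaw 28.29 F [2.8 1.5 1.4]
lip in tool, cm [ 8.15 -0.02 -1.62]
```

Emit:
servo_tool:
  targets: "-0.4 0 0 0;-0.3 0 0 0;0 0 0 0;0 0 0 0"

```text
time_s: 9.43
position: [0.4444, 0.311, 0.0451]
eef_rot: [[0.881, 0.474, 0.009], [0.474, -0.881, 0.007], [0.011, -0.002, -1.0]]
ft_force: [13.8, 7.0, -11.8]
finger_gap: -0.001
finger_force: 8.0
```

It's at the stop: force rose with no motion. I'll release forward into the well and lift.

Emit:
servo_tool:
  targets: "0.8 0 0 0;0.8 0 0 0;0 0 0 0;0 0 -3 0;0 0 -5 0;0 0 -5 0;0 0 -5 0;0 0 0 0"

```text
time_s: 10.42
position: [0.4546, 0.3163, 0.2287]
eef_rot: [[0.88, 0.474, 0.006], [0.474, -0.88, 0.005], [0.008, -0.001, -1.0]]
ft_force: [0.3, -0.6, -0.3]
finger_gap: -0.002
finger_force: 0.0
```

Emit:
servo_tool:
  targets: "-3 4 0 0;-3 4 0 0;-3 4 0 0;-3 4 0 0;0 0 0 0;0 0 0 0"

```text
time_s: 11.18
position: [0.4223, 0.1176, 0.2233]
eef_rot: [[0.881, 0.474, -0.002], [0.474, -0.881, 0.002], [-0.001, -0.002, -1.0]]
ft_force: [0.5, 0.7, 0.4]
finger_gap: -0.003
finger_force: 0.0
```

```bash
python3 -c "
from h import *
rel(RD)
cv2.imwrite('pics/t3.png',cv2.resize(optics.camera('top')[110:330,130:470,::-1],(790,511),interpolation=cv2.INTER_CUBIC))"
```

```text
t 11.175 gap -0.0025862054741528483 pos [0.4223 0.1176 0.2233] yaw 28.27 F [0.5 0.7 0.4]
lip in tool, cm [ 19.28 -15.97  16.3 ]
```

View pics/t3.png

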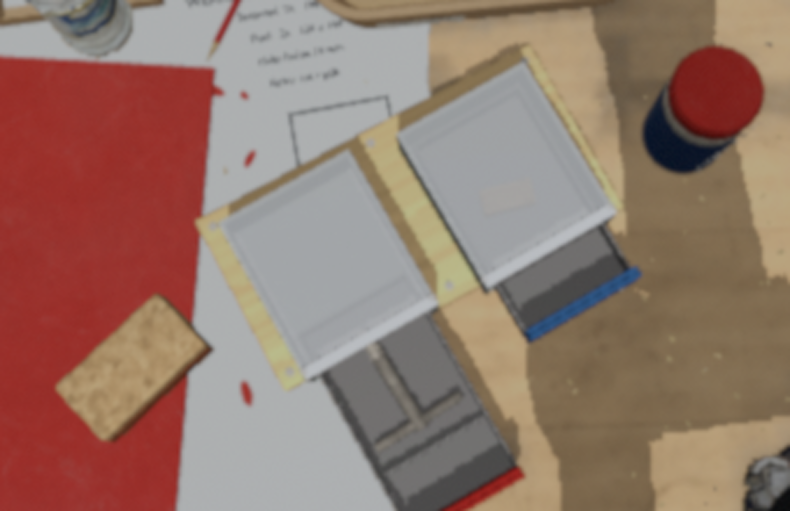

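The red tray is fully out with the key showing at (415,410), and the blue tray is home. The block and jar are where they stood, and the arm is clear.

```bash
python3 -c "
from cell import robot
print(robot.close_job())"
```

```text
the job is handed in; nothing more can be done
None
```

I handed the job in at about 11 s: the blue tray was pushed home and the red tray drawn out to its stop, with the key, offcut, jar and block in place in the last picture; the hand-in gave no verdict.

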